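# Load the brush-rest dishes into the glazing chute hollow side up

## Task

Two terracotta brush-rest dishes stand on edge on the loading board at the head of the chute. Lay each one down and send it into the chute, so that both end at rest on the chute floor, hollow side up and squarely one behind the other, the lower against the stop bar and the upper closed up behind it. Leave the cup, the ring and everything else on the bench where they are.

Things in the scene. Friction and masses are not known exactly. Their poses are not given: they have to be found in the camera images.
- slide: Fixed stand, placed anew each time: level plywood loading board, then a chute. Origin on the bench below the middle of the brink; +x down the lane, y across, z up. Board: x -330 to 0 mm, y -140 to 140, top z 120. A dish pushed until its middle is past the brink slides down by itself. Two 22 mm high guide strips on the board (x -50 to 0 mm) funnel from 160 to 127 mm clear width.
- brink (a point): Middle of the brink (slide x 0, y 0, z 120 mm), where the board meets the chute: slippery bare aluminium floor falling 30 degrees below level for 175 mm, 130 mm clear between rails 28 mm high.
- stop (a point): Middle of the foot of the chute floor, at the face of the stop bar (32 mm high above the floor).
- dish_1: Terracotta brush-rest dish, a tray 110 x 64 x 26 mm, 0.14-0.22 kg; 8 mm floor, 6 mm walls, hollow 18 mm deep; brush notches 12 mm deep in the middle of each rim (30 mm wide in the long, 16 mm in the short ones). Origin at its centre. +x points out of the hollow (rim at +13 mm, flat underside at -13), y along the 110, z across the 64 mm.
- dish_2: Second dish, same shape and axes as dish_1. Both start standing on a long side (z up) on the board, 64 mm tall, one about 75 mm and one about 230 mm before the brink (either one first); one's hollow faces down the lane, the other's up it, within 0.12 rad. Pushed near the top edge from the hollow side, a dish tips onto its flat underside.
- cup: small white cup, 44 mm across, 42 mm high, on the loading board beside the lane (about 112 mm from its middle line); origin at the centre of its base. Leave alone.
- kiln_ring: grey ring, 40 mm across, 26 mm high, on the loading board on the other side of the lane (about 113 mm from its middle line); origin at the centre of its base. Leave alone.
- bottle_1: squeeze bottle, 56 mm across, 150 mm high, on the bench; origin at the centre of its base. Leave alone.
- bottle_2: squeeze bottle, 50 mm across, 130 mm high, on the bench; origin at the centre of its base. Leave alone.
- bottle_3: squeeze bottle, 60 mm across, 140 mm high, on the bench; origin at the centre of its base. Leave alone.
- bowl: white bowl, 140 mm across, 45 mm high, on the bench; origin at the centre of its base. Leave alone.
- mug: white mug, 76 mm across, 85 mm high, on the bench; origin at the centre of its base. Leave alone.
Not all that is in view belongs to the job. Leave any purple or turquoise look-alike of the dish_2 alone. Leave any yellow look-alike of the dish_1 alone.

How it is judged:
At the end, for the whole second after the job is handed in: Both dishes at rest flat on the chute floor, hollow up (within 9 deg), square to the lane within 0.2 rad and 20 mm of its middle, neither on the other; in the slide's x the lower dish's origin lies past 118 mm (130 touching the stop), the upper's past 60 mm (75 touching the lower) (angle between dish_1's own x axis and vertical between 0.36 and 0.68 rad and angle between the y axis of each of dish_1, dish_2 and the y axis of slide, either way round below 0.2 rad and x of each of dish_1, dish_2 in the frame of slide above 0.06 m and y of dish_1 in the frame of slide between -0.02 and 0.02 m and z of each of dish_1, dish_2 in the frame of slide below 0.108 m and linear speed of each of dish_1, dish_2 below 0.02 m/s and angular speed of each of dish_1, dish_2 below 0.2 rad/s and angle between dish_2's own x axis and vertical between 0.36 and 0.68 rad and y of dish_2 in the frame of slide between -0.02 and 0.02 m and x of any of dish_1, dish_2 in the frame of slide above 0.118 m and distance between dish_1 and dish_2 above 0.055 m).
It fails at once if a bystander (cup, ring, bottle, bowl or mug) is moved more than 40 mm (distance of any of cup, kiln_ring, bottle_1, bottle_2, bottle_3, bowl, mug from where it was at the start of the episode above 0.04 m).
It also fails if it takes over 58 s, if anything falls off the work surface, if the arm or the gripper's body presses on something with over 40 N, if the wrist force passes 120 N, or if a joint passes its speed limit or range.

## Robot

A 6-joint arm with a two-finger parallel gripper is mounted at the origin on the work surface. World frame = base frame: x ahead of the robot, y to its left, z up, the work surface at z = 0. Lengths are in m, angles in rad, forces in N, time in s.
With the tool pointing down it reaches from about 0.35 to 0.775 m from the base axis. Payload 7.3 kg.
Tool frame: the origin (TCP) lies on the centre line of the jaws, within the pads' length; the fingertips stand 11 mm ahead of it and the grasp point (between the pads) lies 8 mm behind it; z points along the fingers, y is the direction in which the jaws open and shut (so a half turn about z gives the same grasp; the last joint's range is limited). The gripper opens to 92 mm and grips with 3 to 60 N. Pads are 19 mm wide; open, the fingers measure 130 mm over their backs; the gripper's body (75 mm by 190 mm) begins 47 mm behind the grasp point.
Start: joints at [1.159, 0.342, 1.524, -0, 1.275, -0.146], TCP at [0.138, 0.507, 0.238] pointing down, gripper open.
Joint ranges: [-2.53, 2.53], [-0.77, 2.02], [0.04, 2.7], [-1, 4.14], [0.28, 2.66], [-3.11, 3.11]. Speed limits (rad/s): [2.57, 2.57, 3.14, 3.14, 3.14, 3.14].

## Interface

Orientations are given as [roll, pitch, yaw] about the fixed x, y, z axes, in that order (R = Rz(yaw) Ry(pitch) Rx(roll)).
In Python, from cell import robot gives the robot as it stands.
- The arm moves only by the tool jog_arm, never from a script. Its argument "deltas" is one flat list of numbers, 6 for each row, row after row: the shift along the world's x, y, z in units of 0.1 m (1.0 is 0.1 m), then the turn, a rotation vector about the world's x, y, z in units of 90 degrees (1.0 is 90 degrees). A call has 1 to 5 rows; each row is the pose to reach, as a shift and turn from the pose commanded when the call began; what a row does not reach only later rows make up. A row lasts 1/12 s, in which the tool goes at most 41.7 mm and 7.16 degrees, less where a joint would pass 70% of its speed; a pose out of reach is approached as far as the arm can. A call with a number of a shift or a turn outside -1 to 1 is refused whole. A call with a gripper value outside its range is refused whole. "claw" is the opening, from 0 (shut) to 1 (fully open), set as the call begins (left out, the last holds). The fingers move at their own pace and stop on an object; "newtons" is the grip in N (left out, the last holds). Time passes only in rows, so rows that repeat a pose let the fingers close. It gives the time, the measured TCP pose, the force and the opening at its end, in the units of the state.
- robot.observe(): the state, without advancing time (a new reading comes with each control period).
- robot.read_camera(name): name is "side" or "top" or "wrist"; returns the picture (480x640x3 uint8, red, green, blue); there is no depth.
- robot.camera_params(name): a dict with "fx", "fy", "cx", "cy" (pixels), "k1" (the pictures are not rectified: a ray, as slopes to the right and down, at radius r is drawn at 1 + k1 r^2 times it, then the intrinsics apply), "R" (3x3) and "t" (3): a world point X has camera coordinates R X + t. Camera axes: x right, y down, z forward; pixel columns grow to the right and rows downward; lengths in m; the calibration is good to about 2 mm. A picture is of the moment at which its call begins: read the wrist's pose just before it. camera_params takes no time and is no camera call; for the wrist camera it gives the pose at the moment of the call.
- robot.hand_in(): hands the job in, once; it reports no verdict.
The state is a dict: "time": time; "qpos": joint angles; "qvel": joint speeds; "joint_efforts": joint torques, N m; "tool_pos": TCP position; "tool_rot": TCP orientation; "contact_force": force on the tool from outside, world axes, zero at the start; "torque": the same for the moment, N m; "opening": finger opening in m.
Only numpy, scipy, OpenCV 4.12 (cv2) and the standard library are available. Lean on these libraries where they do the work, as an engineer would, in place of code of your own. Each camera call takes 0.05 s, during which the arm holds its last target. There are 200 camera calls.

## Working session

There is one attempt and no reset: what is moved stays moved. The work goes in short steps, Python scripts to look and compute and a tool call to move; the robot and the scene stay as the last step left them, time stands still between calls to the robot, and variables do not carry over. Pictures are saved under pics/ and viewed, about 8 in all and at most 12, crops included, and the job is handed in when it is done.

Besides the shell and the picture viewer there is one more tool, called after "Request:" as name(argument=value, ...), one argument or row to a line, values as JSON. jog_arm: Moves the arm, as the interface text tells. Its arguments: {"type":"object","properties":{"deltas":{"type":"array","items":{"type":"number"}},"claw":{"type":"number"},"newtons":{"type":"number"}},"required":["deltas"]}

```bash
mkdir -p pics
python3 - <<'E'
from cell import robot
import cv2,numpy as np
for n in ("top","side"):
    im=robot.read_camera(n); cv2.imwrite(f"pics/{n}0.png",im[:,:,::-1])
    p=robot.camera_params(n); print(n,{k:np.round(v,3).tolist() for k,v in p.items()})
s=robot.observe(); print(s)
E
```

```text
top {'fx': 442.203, 'fy': 442.203, 'cx': 319.731, 'cy': 243.958, 'k1': -0.072, 'R': [[0.027, -1.0, -0.008], [-0.99, -0.026, -0.139], [0.138, 0.011, -0.99]], 't': [0.001, 0.545, 1.085]}
side {'fx': 617.811, 'fy': 617.811, 'cx': 317.643, 'cy': 240.941, 'k1': -0.081, 'R': [[0.943, -0.334, -0.016], [-0.249, -0.669, -0.701], [0.223, 0.665, -0.713]], 't': [-0.488, 0.236, 1.418]}
{'time': 0.1, 'qpos': array([ 1.15899188e+00,  3.42653891e-01,  1.52490068e+00,  2.55382040e-05,
        1.27541642e+00, -1.45995639e-01]), 'qvel': array([ 0.00169267, -0.00324618, -0.00296838, -0.00091134, -0.00095664,
       -0.00076515]), 'joint_efforts': array([ 1.62307097e-03, -4.31997728e+01, -2.44696999e+01,  7.19710300e-02,
        5.25754457e-02, -5.60287765e-05]), 'tool_pos': array([0.13774244, 0.50625313, 0.23712128]), 'tool_rot': array([-3.14023254e+00, -2.24678609e-04,  2.87577625e+00]), 'contact_force': array([-0.45303812, -0.91123686,  0.27963231]), 'torque': array([-0.00183764, -0.02078155,  0.04559445]), 'opening': 0.0919223270924269}
```

View pics/top0.png

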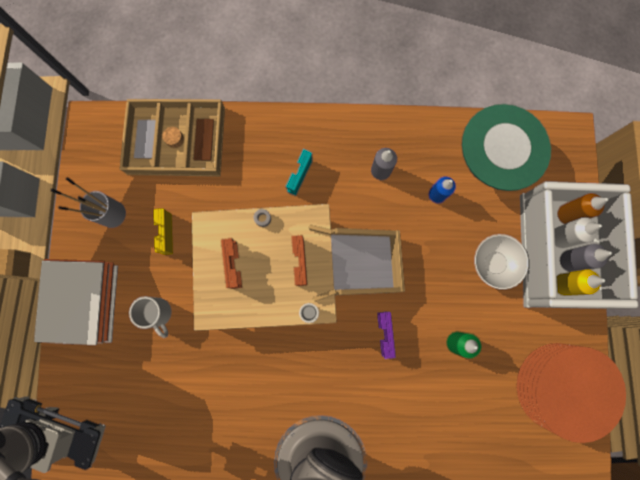

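View pics/side0.png

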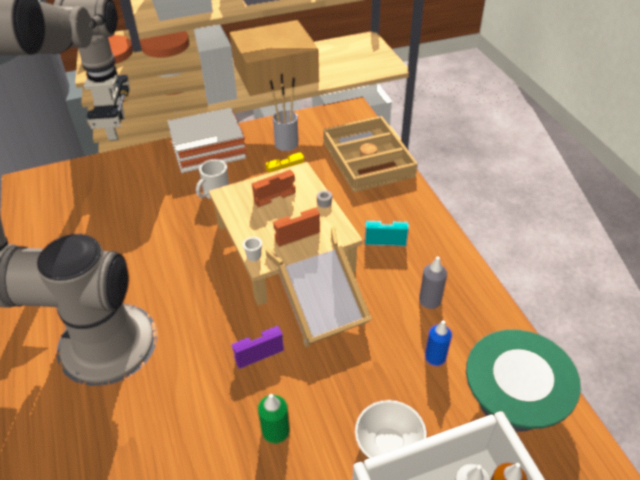

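```bash
cat > h.py <<'E'
from cell import robot
import cv2,numpy as np
def undist(p,uv):
    K=np.array([[p['fx'],0,p['cx']],[0,p['fy'],p['cy']],[0,0,1]])
    return cv2.undistortPoints(np.array(uv,float).reshape(-1,1,2),K,np.array([p['k1'],0,0,0.])).reshape(-1,2)
def onplane(p,uv,z):
    d=np.c_[undist(p,uv),np.ones(len(np.array(uv).reshape(-1,2)))]; R,t=np.array(p['R']),np.array(p['t'])
    c=-R.T@t; w=d@R
    return c+w*((z-c[2])/w[:,2])[:,None]
def project(p,X):
    R,t=np.array(p['R']),np.array(p['t'])
    K=np.array([[p['fx'],0,p['cx']],[0,p['fy'],p['cy']],[0,0,1]])
    return cv2.projectPoints(np.array(X,float).reshape(-1,1,3),cv2.Rodrigues(R)[0],t,K,np.array([p['k1'],0,0,0.]))[0].reshape(-1,2)
def mask(im):
    h=cv2.cvtColor(im,cv2.COLOR_RGB2HSV)
    m=cv2.inRange(h,(0,150,60),(11,255,255))|cv2.inRange(h,(175,150,60),(180,255,255))
    return m
E
python3 - <<'E'
from h import *
p=robot.camera_params('top'); im=cv2.imread('pics/top0.png')[:,:,::-1].copy()
h=cv2.cvtColor(im,cv2.COLOR_RGB2HSV)
for q in [(220,300),(150,280),(231,263),(300,262),(150,380),(260,310),(365,260)]: print(q,h[q[1],q[0]])
b=im[180:350,150:430].copy()
bm=cv2.inRange(h,(14,60,150),(24,150,255)); bm[:,345:]=0;bm[:190]=0;bm[345:]=0;bm[:,:185]=0
bm=cv2.morphologyEx(bm,cv2.MORPH_OPEN,np.ones((5,5)))
c=max(cv2.findContours(bm,0,2)[0],key=cv2.contourArea); hull=cv2.convexHull(c)
r=cv2.approxPolyDP(hull,6,True).reshape(-1,2);print(r, onplane(p,r,.12).round(4))
m=mask(im)
for c in cv2.findContours(m,0,2)[0]:
    if 150<cv2.contourArea(c)<2000: print(cv2.boundingRect(c),cv2.contourArea(c))
s=cv2.imread('pics/side0.png')[150:350,200:380]
a=cv2.resize(im[195:345,180:420,::-1],None,fx=3.3,fy=3.3,interpolation=cv2.INTER_CUBIC)
cv2.imwrite('pics/c1.png',a)
cv2.imwrite('pics/c2.png',cv2.resize(s,None,fx=3,fy=3,interpolation=cv2.INTER_CUBIC))
E
```

```text
(220, 300) [ 17 128 196]
(150, 280) [ 13 173 109]
(231, 263) [  9 172  86]
(300, 262) [ 10 182 171]
(150, 380) [ 14 174 117]
(260, 310) [ 18 123 215]
(365, 260) [  4  15 134]
[[328 204]
 [334 321]
 [194 329]
 [192 212]] [[ 0.6302 -0.003   0.12  ]
 [ 0.3555 -0.0236  0.12  ]
 [ 0.3273  0.2996  0.12  ]
 [ 0.6028  0.3223  0.12  ]]
(90, 260, 24, 82) 351.0
(222, 239, 20, 49) 603.0
(292, 236, 15, 50) 441.5
(195, 120, 18, 40) 544.0
```

View pics/c1.png

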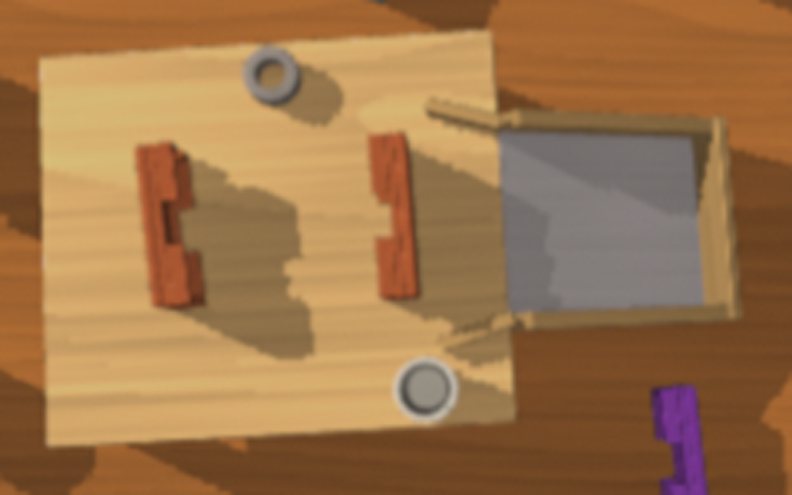

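View pics/c2.png

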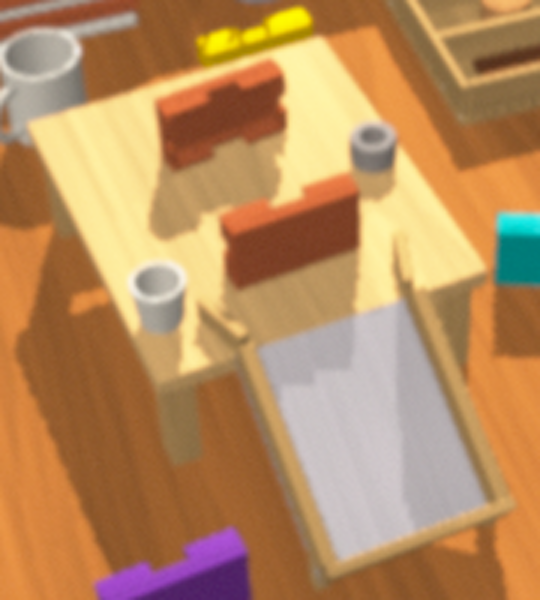

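The crops show dish L, nearest the brink at top px (299,260), with its hollow facing up the lane. Dish U, at px (231,263), has its hollow facing down the lane. The look-alikes, which I leave alone, are yellow at (162,231), turquoise at (299,172) and purple at (387,335). The cup is at (309,313) and the ring at (262,217).

```bash
cat >> h.py <<'E'
BR=np.array([0.4927,-0.0156]); D=np.array([.083,-.9966]); L=np.array([.9966,.083])
def slide(X): X=np.atleast_2d(X)[:,:2]-BR; return np.c_[X@D,X@L]
def world(x,y): return BR+x*D+y*L
def st():
    s=robot.observe(); print('t',s['time'],'tcp',s['tool_pos'].round(4),'slide',(slide(s['tool_pos'])*1000).round(1),'rot',s['tool_rot'].round(3),'F',s['contact_force'].round(1)); return s
E
python3 - <<'E'
from h import *
im=cv2.imread('pics/top0.png')[:,:,::-1].copy(); p=robot.camera_params('top')
m=mask(im)
for c in cv2.findContours(m,0,2)[0]:
    x,y,w,hh=cv2.boundingRect(c)
    if 185<x<340 and 200<y<300 and cv2.contourArea(c)>150:
        P=slide(onplane(p,c.reshape(-1,2),.184))*1000
        print(cv2.minAreaRect(P.astype(np.float32)),P.min(0),P.max(0))
        mid=P[:,1].mean()
        for lo in range(-60,61,15):
            s=P[abs(P[:,1]-lo)<8]; 
            if len(s): print(lo,s[:,0].min().round(),s[:,0].max().round())
# chute checks
def dn(a):return a
import math
pts=[(x,y) for x in(0,175*math.cos(math.pi/6)) for y in(-.065,.065)]
for x,z in((0,.12),(.175*math.cos(math.pi/6),.12-.0875)):
  for y in(-.065,.065):
    w=world(x,y); print(x,y,project(p,[w[0],w[1],z]).round(1))
for n,(u,v,z) in dict(cup=(309,313,.162),ring=(262,217,.146)).items(): print(n,slide(onplane(p,[(u,v)],z))*1000)
for a,b in((-.23,0),(-.04,0),(-.12,0)): print(world(a,b))
E
```

```text
((-223.70860290527344, 3.3121871948242188), (33.68491744995117, 110.24258422851562), 5.087985992431641) [-242.91832671  -50.60238411] [-202.9495867    57.39452527]
-45 -236.0 -203.0
-30 -238.0 -205.0
-15 -240.0 -207.0
0 -240.0 -217.0
15 -241.0 -210.0
30 -243.0 -209.0
45 -218.0 -211.0
60 -242.0 -222.0
((-73.67511749267578, 0.8271865844726562), (25.398887634277344, 109.35186004638672), 1.0580154657363892) [-87.13788301 -53.78760678] [-60.35945058  55.31630848]
-60 -79.0 -61.0
-45 -85.0 -60.0
-30 -86.0 -62.0
-15 -85.0 -61.0
0 -73.0 -61.0
15 -86.0 -62.0
45 -87.0 -63.0
60 -87.0 -67.0
0 -0.065 [[333.6 289.4]]
0 0.065 [[330.3 234.2]]
0.15155444566227677 -0.065 [[392.8 287.2]]
0.15155444566227677 0.065 [[388.9 236.3]]
cup [[ -58.53903146 -115.32964564]]
ring [[-156.30760939  110.13577108]]
[0.47361  0.213618]
[0.48938  0.024264]
[0.48274  0.103992]
```

Request:
jog_arm(
  deltas=[0.22,-0.25,0,0,0,-0.05,0.43,-0.5,0,0,0,-0.1,0.65,-0.75,0,0,0,-0.15,0.86,-1,0,0,0,-0.195],
  claw=0.65,
)

```text
time: 0.43
tool_pos: [0.2243, 0.4053, 0.2373]
tool_rot: [-3.141, 0.0, 2.566]
contact_force: [0.6, -0.2, 0.0]
opening: 0.0698
```

Request:
jog_arm(
  deltas=[0.22,-0.25,0,0,0,-0.05,0.43,-0.5,0,0,0,-0.1,0.65,-0.75,0,0,0,-0.15,0.86,-1,0,0,0,-0.195],
)

```text
time: 0.77
tool_pos: [0.3106, 0.3051, 0.2376]
tool_rot: [-3.141, 0.0, 2.259]
contact_force: [0.7, 0.1, -0.5]
opening: 0.0601
```

Request:
jog_arm(
  deltas=[0.22,-0.25,0,0,0,-0.05,0.43,-0.5,0,0,0,-0.1,0.65,-0.75,0,0,0,-0.15,0.86,-1,0,0,0,-0.195],
)

```text
time: 1.1
tool_pos: [0.3966, 0.2051, 0.2376]
tool_rot: [-3.141, -0.0, 1.953]
contact_force: [0.6, 0.3, -0.2]
opening: 0.0598
```

Request:
jog_arm(
  deltas=[0.22,-0.25,0,0,0,-0.05,0.43,-0.5,0,0,0,-0.1,0.65,-0.75,0,0,0,-0.15,0.86,-1,0,0,0,-0.195,0.86,-1,0,0,0,-0.195],
)

```text
time: 1.52
tool_pos: [0.4849, 0.1026, 0.2372]
tool_rot: [3.14, 0.002, 1.643]
contact_force: [-0.7, 0.1, -0.5]
opening: 0.0596
```

```bash
python3 -c "
from h import *; s=st(); print(s['opening'])"
```

```text
t 1.5167 tcp [0.4849 0.1026 0.2372] slide [[-118.5    2.1]] rot [3.140e+00 2.000e-03 1.643e+00] F [-0.7  0.1 -0.5]
0.05959881000600151
```

Request:
jog_arm(
  deltas=[0,0,-0.27,0,0,0.007,0,0,-0.54,0,0,0.007,0,-0.06,-0.54,0,0,0.007,0.01,-0.12,-0.54,0,0,0.007,0.01,-0.18,-0.54,0,0,0.007],
)

```text
time: 1.93
tool_pos: [0.4834, 0.0883, 0.1848]
tool_rot: [3.14, 0.0, 1.662]
contact_force: [-0.3, -1.3, 1.0]
opening: 0.0597
```

Request:
jog_arm(
  deltas=[0,-0.05,0,0,0,0,0.01,-0.1,0,0,0,0,0.01,-0.15,0,0,0,0,0.02,-0.2,0,0,0,0,0.02,-0.25,0,0,0,0],
)

```text
time: 2.35
tool_pos: [0.4852, 0.063, 0.1841]
tool_rot: [3.141, 0.0, 1.661]
contact_force: [-0.0, -0.2, 0.3]
opening: 0.0593
```

Request:
jog_arm(
  deltas=[0,-0.05,0,0,0,0,0.01,-0.1,0,0,0,0,0.01,-0.1,0,0,0,0,0.01,-0.1,0,0,0,0,0.01,-0.1,0,0,0,0],
)

```text
time: 2.77
tool_pos: [0.4859, 0.0536, 0.1837]
tool_rot: [3.142, -0.0, 1.661]
contact_force: [-0.6, -0.4, 0.2]
opening: 0.0597
```

Run:
```python
from h import *
st(); 
a=robot.read_camera('side'); b=robot.read_camera('top')
a=cv2.resize(a[150:350,200:400],(600,600)); b=cv2.resize(b[195:345,180:420],(800,500),interpolation=2)
cv2.imwrite('pics/d1.png',a[:,:,::-1])
```

```text
t 2.7667 tcp [0.4859 0.0536 0.1837] slide [[-69.6  -1. ]] rot [ 3.142 -0.     1.661] F [-0.6 -0.4  0.2]
```

View pics/d1.png

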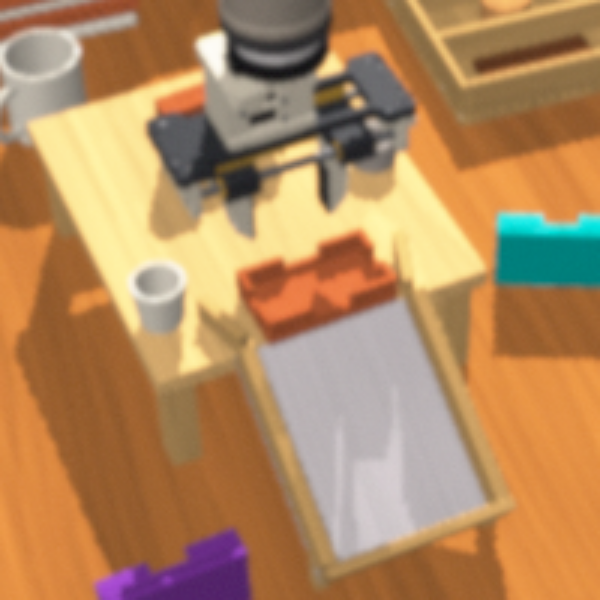

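Request:
jog_arm(
  deltas=[-0.01,0.13,0,0,0,0,-0.02,0.25,0,0,0,0,-0.02,0.25,-0.22,0,0,-0.005,-0.02,0.25,-0.44,0,0,-0.005,-0.02,0.19,-0.44,0,0,-0.005],
)

```text
time: 3.28
tool_pos: [0.4814, 0.0739, 0.1366]
tool_rot: [-3.135, -0.001, 1.656]
contact_force: [-1.0, 0.4, -0.2]
opening: 0.059
```

Request:
jog_arm(
  deltas=[0.01,-0.06,0,0,0,0,0.01,-0.12,0,0,0,0,0.02,-0.17,0,0,0,0,0.02,-0.22,0,0,0,0,0.02,-0.26,0,0,0,0],
)

```text
time: 3.7
tool_pos: [0.4866, 0.0459, 0.1407]
tool_rot: [3.139, -0.0, 1.653]
contact_force: [0.1, 0.9, 2.0]
opening: 0.0601
```

Request:
jog_arm(
  deltas=[0,-0.04,0,0,0,0,0.01,-0.08,0,0,0,0,0.01,-0.12,0,0,0,0,0.01,-0.16,0,0,0,0,0.01,-0.19,0,0,0,0],
)

```text
time: 4.12
tool_pos: [0.4869, 0.0272, 0.1398]
tool_rot: [3.141, 0.0, 1.654]
contact_force: [0.3, 1.5, 1.4]
opening: 0.06
```

Run:
```python
from h import *
st(); 
a=robot.read_camera('side'); p=robot.camera_params('side')
m=mask(a)
for c in cv2.findContours(m,0,2)[0]:
    x,y,w,h=cv2.boundingRect(c)
    if 200<x<380 and 150<y<350 and cv2.contourArea(c)>100: print(x,y,w,h)
for x in(-.05,-.02,0,.01): print(x,project(p,[[*world(x,y),z] for y in(-.055,.055) for z in (.146,)]).round(0).tolist())
cv2.imwrite('pics/d2.png',cv2.resize(a[150:350,200:400,::-1],(500,500)))
```

```text
t 4.1167 tcp [0.4869 0.0272 0.1398] slide [[-43.1  -2.2]] rot [3.141 0.    1.654] F [0.3 1.5 1.4]
284 236 53 36
253 175 25 31
-0.05 [[278.0, 243.0], [321.0, 229.0]]
-0.02 [[283.0, 252.0], [327.0, 237.0]]
0 [[286.0, 258.0], [330.0, 243.0]]
0.01 [[288.0, 261.0], [332.0, 246.0]]
```

Request:
jog_arm(
  deltas=[0,-0.03,0,0,0,0,0.01,-0.06,0,0,0,0,0.01,-0.09,0,0,0,0,0.01,-0.12,0,0,0,0,0.01,-0.12,0,0,0,0],
)

```text
time: 4.58
tool_pos: [0.4879, 0.0149, 0.1397]
tool_rot: [-3.142, 0.0, 1.653]
contact_force: [-0.0, -0.7, 0.1]
opening: 0.0597
```

Run:
```python
from h import *
st(); 
a=robot.read_camera('side')
for c in cv2.findContours(mask(a),0,2)[0]:
    x,y,w,h=cv2.boundingRect(c)
    if 200<x<380 and 150<y<350 and cv2.contourArea(c)>100: print(x,y,w,h)
cv2.imwrite('pics/d3.png',cv2.resize(a[150:350,200:400,::-1],(600,600)))
```

```text
t 4.5833 tcp [0.4879 0.0149 0.1397] slide [[-30.8  -2.2]] rot [-3.142  0.     1.653] F [-0.  -0.7  0.1]
287 241 53 39
253 174 27 32
```

View pics/d3.png

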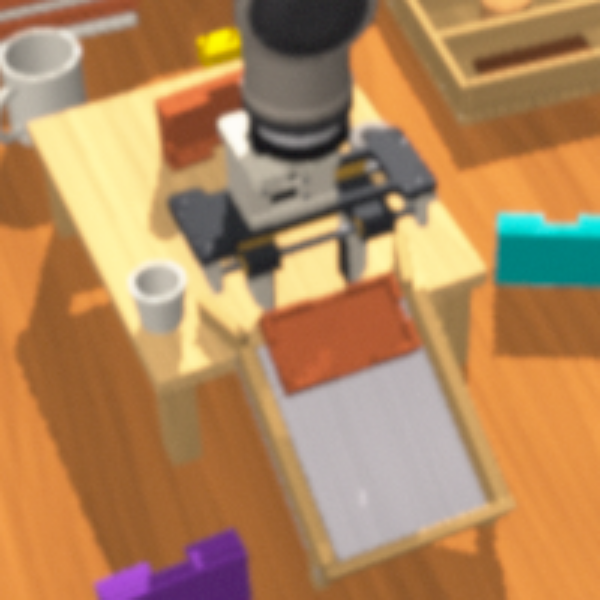

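Request:
jog_arm(
  deltas=[0,0.2,0.1,0,0,0,-0.01,0.4,0.25,0,0,0,-0.02,0.6,0.43,0,0,0,-0.03,0.8,0.43,0,0,0,-0.04,0.9,0.43,0,0,0],
)

```text
time: 5.05
tool_pos: [0.4842, 0.1073, 0.1836]
tool_rot: [3.139, -0.0, 1.655]
contact_force: [0.6, -0.3, -0.6]
opening: 0.0598
```

Request:
jog_arm(
  deltas=[-0.01,0.25,0,0,0,0,-0.03,0.5,0,0,0,0,-0.04,0.64,0,0,0,0,-0.04,0.64,0,0,0,0],
)

```text
time: 5.38
tool_pos: [0.4791, 0.1715, 0.182]
tool_rot: [-3.14, -0.0, 1.656]
contact_force: [-0.5, -0.9, -0.3]
opening: 0.0596
```

Request:
jog_arm(
  deltas=[0,0.05,0,0,0,0,-0.01,0.1,0,0,0,0,-0.01,0.15,0,0,0,0,-0.02,0.2,0,0,0,0,-0.02,0.25,0,0,0,0],
)

```text
time: 5.8
tool_pos: [0.4779, 0.1945, 0.1827]
tool_rot: [-3.141, 0.0, 1.653]
contact_force: [-1.0, 0.7, -0.8]
opening: 0.0594
```

Request:
jog_arm(
  deltas=[0,0.05,0,0,0,0,-0.01,0.1,0,0,0,0,-0.01,0.15,0,0,0,0,-0.02,0.2,0,0,0,0,-0.02,0.2,0,0,0,0],
)

```text
time: 6.22
tool_pos: [0.4757, 0.2155, 0.1827]
tool_rot: [3.142, -0.0, 1.654]
contact_force: [-0.1, -0.3, -0.7]
opening: 0.0593
```

Run:
```python
from h import *
st(); 
a=robot.read_camera('side')
cv2.imwrite('pics/d4.png',cv2.resize(a[130:350,190:400,::-1],(600,600)))
```

```text
t 6.2167 tcp [0.4757 0.2155 0.1827] slide [[-231.7    2.2]] rot [ 3.142 -0.     1.654] F [-0.1 -0.3 -0.7]
```

View pics/d4.png

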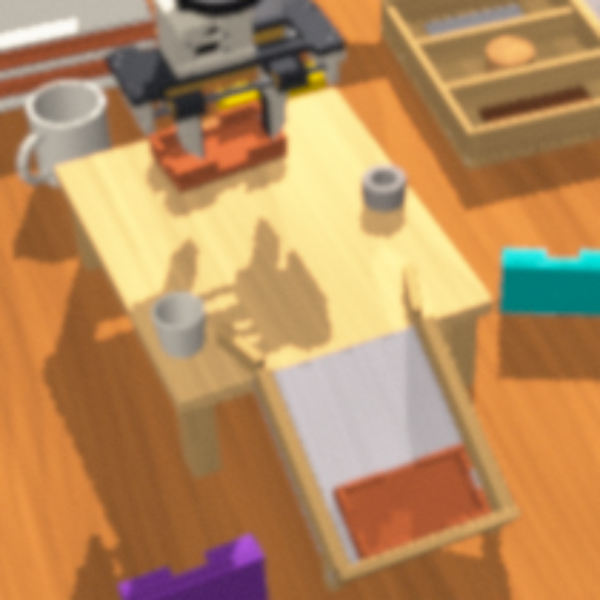

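Request:
jog_arm(
  deltas=[-0.03,0.3,0,0,0,0,-0.06,0.65,0,0,0,0,-0.09,1,0,0,0,0,-0.09,1,0,0,0,0],
)

```text
time: 6.6
tool_pos: [0.4661, 0.3194, 0.1827]
tool_rot: [3.141, -0.002, 1.657]
contact_force: [-0.7, -0.5, 0.3]
opening: 0.06
```

Run:
```python
from h import *
st(); p=robot.camera_params('top')
a=robot.read_camera('top'); m=mask(a)
for c in cv2.findContours(m,0,2)[0]:
    x,y,w,h=cv2.boundingRect(c)
    if 185<x<420 and 200<y<300 and cv2.contourArea(c)>100:
        P=slide(onplane(p,c.reshape(-1,2),.146))*1000; print(P.min(0).round(),P.max(0).round(),cv2.minAreaRect(P.astype(np.float32)))
cv2.imwrite('pics/d5.png',cv2.resize(a[180:345,170:420,::-1],(750,495),interpolation=2))
```

```text
t 6.6 tcp [0.4661 0.3194 0.1827] slide [[-336.     1.3]] rot [ 3.141e+00 -2.000e-03  1.657e+00] F [-0.7 -0.5  0.3]
[-310.  -55.] [-238.   55.] ((-273.99530029296875, -0.57037353515625), (65.22999572753906, 108.66349029541016), 4.806887626647949)
[ 90. -57.] [148.  44.] ((119.09525299072266, -6.557842254638672), (101.53689575195312, 57.62334442138672), 89.72393035888672)
```

View pics/d5.png

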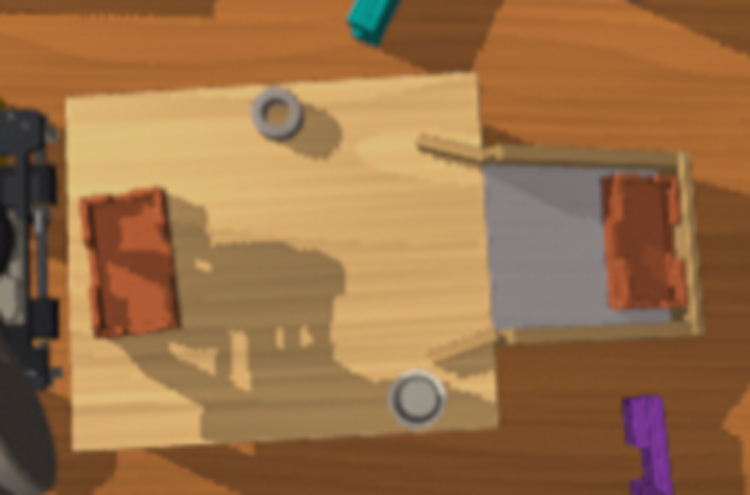

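Request:
jog_arm(
  deltas=[0,0,-0.22,0,0,0,0,0,-0.44,0,0,-0.002,0,-0.06,-0.44,0,0,-0.002,0.01,-0.12,-0.44,0,0,-0.002,0.01,-0.18,-0.44,0,0,-0.002],
)

```text
time: 7.07
tool_pos: [0.4686, 0.2956, 0.1397]
tool_rot: [3.14, -0.0, 1.65]
contact_force: [0.3, 0.8, -0.8]
opening: 0.0595
```

Request:
jog_arm(
  deltas=[0,-0.06,0,0,0,0,0.01,-0.13,0,0,0,0,0.02,-0.21,0,0,0,0,0.03,-0.3,0,0,0,0,0.03,-0.39,0,0,0,0],
)

```text
time: 7.48
tool_pos: [0.4715, 0.2569, 0.1395]
tool_rot: [3.14, -0.001, 1.651]
contact_force: [-0.0, 3.0, 1.9]
opening: 0.0601
```

Request:
jog_arm(
  deltas=[0.01,-0.1,0,0,0,0,0.02,-0.2,0,0,0,0,0.02,-0.3,0,0,0,0,0.03,-0.4,0,0,0,0,0.04,-0.5,0,0,0,0],
)

```text
time: 7.9
tool_pos: [0.4748, 0.2065, 0.1387]
tool_rot: [-3.141, -0.0, 1.65]
contact_force: [-0.6, 3.4, 2.2]
opening: 0.0595
```

Request:
jog_arm(
  deltas=[0.01,-0.1,0,0,0,0,0.02,-0.2,0,0,0,0,0.02,-0.3,0,0,0,0,0.03,-0.4,0,0,0,0,0.04,-0.5,0,0,0,0],
)

```text
time: 8.32
tool_pos: [0.4788, 0.1565, 0.1387]
tool_rot: [-3.141, 0.0, 1.651]
contact_force: [1.0, 2.2, 0.9]
opening: 0.0597
```

```bash
cat > m.py <<'E'
from h import *
st(); p=robot.camera_params('side')
a=robot.read_camera('side'); m=mask(a)
for c in cv2.findContours(m,0,2)[0]:
    x,y,w,h=cv2.boundingRect(c)
    if 200<x<370 and 160<y<350 and cv2.contourArea(c)>100:
        P=slide(onplane(p,c.reshape(-1,2),.146))*1000; print(P.min(0).round(),P.max(0).round(),cv2.minAreaRect(P.astype(np.float32)))
E
python3 m.py
```

```text
t 8.3167 tcp [0.4788 0.1565 0.1387] slide [[-172.7    0.5]] rot [-3.141  0.     1.651] F [1.  2.2 0.9]
[155. -80.] [222.  32.] ((188.93150329589844, -23.732559204101562), (66.71968841552734, 111.82831573486328), 0.1419609785079956)
[-162.  -60.] [-79.  52.] ((-120.55809020996094, -3.862659454345703), (111.82384490966797, 83.29598999023438), 89.77648162841797)
```

Request:
jog_arm(
  deltas=[0.01,-0.1,0,0,0,0,0.02,-0.2,0,0,0,0,0.03,-0.3,0,0,0,0,0.04,-0.4,0,0,0,0,0.05,-0.5,0,0,0,0],
)

```text
time: 8.78
tool_pos: [0.4838, 0.1064, 0.1386]
tool_rot: [-3.141, 0.0, 1.651]
contact_force: [0.4, 1.1, -1.4]
opening: 0.0597
```

Request:
jog_arm(
  deltas=[0.01,-0.1,0,0,0,0,0.02,-0.19,0,0,0,0,0.03,-0.28,0,0,0,0,0.04,-0.37,0,0,0,0,0.04,-0.45,0,0,0,0],
)

```text
time: 9.2
tool_pos: [0.4881, 0.0616, 0.1387]
tool_rot: [3.141, 0.0, 1.65]
contact_force: [0.7, 1.4, -1.0]
opening: 0.06
```

Request:
jog_arm(
  deltas=[0,-0.07,0,0,0,0,0.01,-0.13,0,0,0,0,0.01,-0.19,0,0,0,0,0.02,-0.25,0,0,0,0,0.02,-0.3,0,0,0,0],
)

```text
time: 9.62
tool_pos: [0.4901, 0.0321, 0.1388]
tool_rot: [3.141, -0.0, 1.651]
contact_force: [0.6, 1.0, -0.3]
opening: 0.0598
```

Request:
jog_arm(
  deltas=[0,-0.04,0,0,0,0,0,-0.08,0,0,0,0,0.01,-0.12,0,0,0,0,0.01,-0.15,0,0,0,0,0.01,-0.15,0,0,0,0],
)

```text
time: 10.03
tool_pos: [0.4911, 0.0169, 0.1388]
tool_rot: [3.141, 0.001, 1.65]
contact_force: [-0.2, -0.8, -0.0]
opening: 0.0594
```

```bash
python3 m.py
```

```text
t 10.0333 tcp [0.4911 0.0169 0.1388] slide [[-32.5   1.1]] rot [3.141e+00 1.000e-03 1.650e+00] F [-0.2 -0.8 -0. ]
[155. -80.] [223.  32.] ((188.86532592773438, -23.727188110351562), (67.21263885498047, 112.30856323242188), 0.5997921228408813)
[-13. -62.] [68. 55.] ((27.11593246459961, -3.1251602172851562), (116.13092803955078, 81.41702270507812), 89.0931396484375)
```

Sliding, it seems. Retreat, then look.

Request:
jog_arm(
  deltas=[0,0.1,0,0,0,0,0,0.2,0.2,0,0,0,0,0.4,0.4,0,0,0,0,0.7,0.6,0,0,0,0,1,0.8,0,0,0],
)

```text
time: 10.5
tool_pos: [0.4905, 0.1189, 0.2196]
tool_rot: [-3.141, 0.0, 1.649]
contact_force: [1.6, -1.0, -0.6]
opening: 0.0597
```

Request:
jog_arm(
  deltas=[0,0.2,0,0,0,0,0,0.5,0,0,0,0,0,0.5,0,0,0,0,0,0.5,0,0,0,0,0,0.5,0,0,0,0],
)

```text
time: 10.92
tool_pos: [0.4905, 0.1678, 0.2184]
tool_rot: [-3.141, 0.001, 1.652]
contact_force: [-0.0, 0.0, -0.4]
opening: 0.0596
```

```bash
python3 m.py
python3 - <<'E'
from h import *
p=robot.camera_params('top');im=robot.read_camera('top'); s=robot.read_camera('side')
for c in cv2.findContours(mask(im),0,2)[0]:
    x,y,w,h=cv2.boundingRect(c)
    if 185<x<420 and 200<y<300 and cv2.contourArea(c)>100:
        P=slide(onplane(p,c.reshape(-1,2),.09))*1000; print('top',P.min(0).round(),P.max(0).round(),cv2.minAreaRect(P.astype(np.float32)))
a=cv2.resize(im[195:345,290:430],(420,450),interpolation=2); b=cv2.resize(s[190:340,250:380],(390,450),interpolation=2)
cv2.imwrite('pics/d6.png',np.hstack([a,b])[:,:,::-1])
E
```

```text
t 10.9167 tcp [0.4905 0.1678 0.2184] slide [[-182.9   13. ]] rot [-3.141e+00  1.000e-03  1.652e+00] F [-0.   0.  -0.4]
[ 78. -79.] [222.  42.] ((149.73455810546875, -18.44644546508789), (107.13794708251953, 153.12240600585938), 84.32688903808594)
top [ 45. -53.] [157.  57.] ((101.8123550415039, 1.33990478515625), (106.51268768310547, 115.00529479980469), 86.74404907226562)
```

View pics/d6.png

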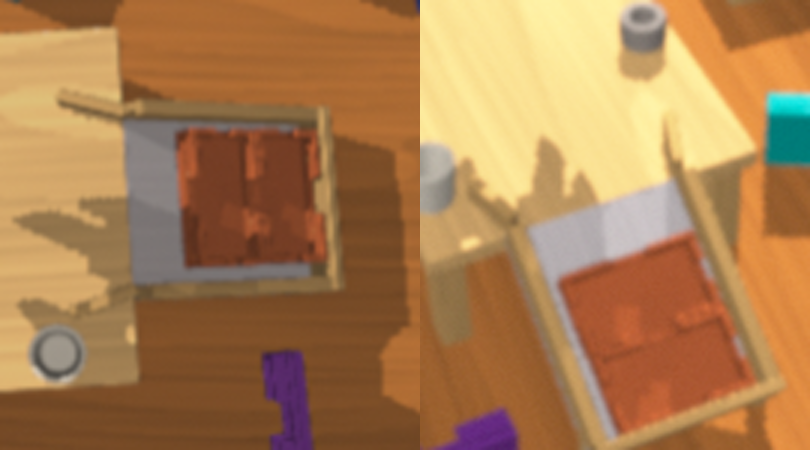

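Run:
```python
from h import *
c,s=np.cos(np.pi/6),.5
for n in('top','side'):
    p=robot.camera_params(n); im=robot.read_camera(n)
    for q in cv2.findContours(mask(im),0,2)[0]:
        x,y,w,h=cv2.boundingRect(q)
        if 250<x<420 and 200<y<345 and cv2.contourArea(q)>400: print(n,cv2.approxPolyDP(cv2.convexHull(q),3,True).reshape(-1,2).tolist())
    print([project(p,[*world(a*c+.026*s,y),.12-a*s+.026*c]).round(0).tolist()[0] for a in(.047,.111,.175) for y in(-.055,.055)])
st()
```

```text
top [[394, 238], [398, 281], [352, 282], [350, 240]]
[[356.0, 284.0], [353.0, 237.0], [378.0, 283.0], [375.0, 238.0], [399.0, 282.0], [396.0, 239.0]]
side [[340, 268], [361, 316], [317, 333], [297, 284]]
[[296.0, 282.0], [340.0, 266.0], [306.0, 308.0], [351.0, 292.0], [317.0, 336.0], [361.0, 319.0]]
t 11.1667 tcp [0.491  0.1668 0.2187] slide [[-182.    13.4]] rot [-3.141  0.     1.649] F [-0.6 -0.  -0.3]
```

```bash
python3 -c "
from cell import robot; print(robot.hand_in())"
```

```text
the job is handed in; nothing more can be done
None
```

I laid both dishes down and sent them into the chute, then handed the job in at about 11.2 s. The hand-in reported no verdict.

**What I did:** The lower dish was tipped down the lane and pushed over the brink with both fingers. The upper dish was tipped up the lane, squared from behind, and pushed along the board and over the brink.

**Last checks:** In the final top and side views both dishes lie flat and hollow up, and they look square to the lane. The lower one is at the stop bar with the upper one closed up behind it. The cup and ring on the board look unmoved; I did not measure the bystanders again at the end. The arm only reported small forces, up to about 5 N.

**Disagreement:** The dish corners came out mostly within 2–3 px of where they should be. In the top view, the upper dish's rear edge sat about 3.5 px (about 8 mm) up the lane from where it should be. The side view showed it about 2 px the other way. I took this as a calibration or colour-mask error and did not check further.

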